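# Pencil in hand, ready to write

## Task

Draw the steel mechanical pencil out of its well in the bamboo organiser and hold it ready to write on the notepad: slanted half-way between upright and flat, its point lowest and hovering about 25 mm above the middle of the page, touching nothing. Finish while still holding it there, still; do not let go. Do not turn the organiser round, and leave the highlighter, vase, sharpener and cup where they are.

Things in the scene. Friction and masses are not known exactly. Their poses are not given: they have to be found in the camera images.
- pencil_centre (a point): Slim bare-steel mechanical pencil, loose, 146 mm long, about 25 g: round barrel 10 mm in diameter from 24 to 132 mm above the point, then a 7 mm push button; below 24 mm it tapers. This point is its centre, 73 mm from either end; z axis from point to button. It starts standing point down in one of the two deep wells; about 90 mm sticks out, top about 172 mm above the desk.
- pencil_point (a point): The pencil's writing point, on its axis, 73 mm from pencil_centre; same axes. It starts about 26 mm above the desk, 56 mm down a 13 mm well, in which the pencil leans freely by up to 0.06 rad.
- pencil: The same pencil; origin at its writing point, z axis from point to button.
- organiser: Round bamboo turntable organiser; foot fixed to the desk, origin on the turning axis at desk level, any yaw. Tray 230 mm across, top 22 mm above the desk. On it, at 78 mm along +x and -x, two 36 mm square bamboo blocks, tops 82 mm above the desk, each with a round 13 mm well, 56 mm deep: pencil in one, highlighter in the other, either way round. A low hub in the middle.
- turntable (a joint): Turning of the tray on its foot, rad, 0 at the start, positive anticlockwise from above; turns with light friction (0.06 Nm) and stays where it is left.
- page (a point): Middle of the page, on the upper face of the notepad: white pad 148 x 105 mm, 10 mm thick, fixed to the desk; x axis along its long side towards the binding, z up.
- notepad: The same notepad; origin at the middle of its underside.
- highlighter: White plastic highlighter standing in the other well, 116 mm long: slim 10 mm barrel below, thick 17 mm cap above. Origin at the middle of its lower end; its top is about 142 mm above the desk. Leave alone.
- vase: Small dark-blue glass vase, 92 mm tall, 50 mm at the widest, in a ring on the organiser's tray, 72 mm along its +y; origin under its middle; top 114 mm above the desk. Leave alone.
- sharpener: Plastic pencil sharpener, 26 x 16 x 11 mm, in a low 46 x 40 mm box on the organiser's tray, 75 mm along its -y; origin under its middle. Leave alone.
- cup: Empty white ceramic cup, 76 mm across, 82 mm tall, on the desk; origin under its middle. Leave alone.
Not all that is in view belongs to the job. There is more than one size of the notepad; the job needs the larger. Several things look just like the organiser: the one meant starts farthest to the robot's right.

How it is judged:
On the way:
1. the pencil is drawn clear of its well, in the fingers (height (world z) of pencil_point above 0.09 m and contact force between pencil and the fingers above 1 N and contact force between pencil and organiser below 0.1 N), for 0.1 s.
At the end, for the whole second after the job is handed in: Held at rest in the fingers, 30 to 60 degrees from upright, point 6 to 60 mm above the page and within 35 mm of its middle along each side, pencil touching nothing else; turntable within 0.3 rad of its start; highlighter, vase, sharpener and cup within 40 mm of theirs and upright (angle between pencil_centre's own z axis and vertical between 0.52 and 1.05 rad and x of pencil_point in the frame of page between -0.035 and 0.035 m and y of pencil_point in the frame of page between -0.035 and 0.035 m and z of pencil_point in the frame of page between 0.006 and 0.06 m and contact force between pencil and the fingers above 1 N and contact force between pencil and organiser below 0.1 N and contact force between pencil and notepad below 0.1 N and contact force between pencil and cup below 0.1 N and contact force between pencil and vase below 0.1 N and contact force between pencil and highlighter below 0.1 N and linear speed of pencil below 0.02 m/s and angular speed of pencil below 0.2 rad/s and value of joint turntable between -0.3 and 0.3 rad and distance of each of highlighter, vase, sharpener, cup from where it was at the start of the episode below 0.04 m and angle between each of highlighter, vase, cup's own z axis and vertical below 0.3 rad and angle between sharpener's own z axis and vertical below 0.6 rad); the arm keeps its last pose, push and grip.
It fails at once if the organiser is turned by more than 0.4 rad (value of joint turntable above 0.4 rad or value of joint turntable below -0.4 rad).
It fails at once if a bystander is displaced by more than 50 mm or the vase or cup tipped (distance of any of highlighter, vase, sharpener, cup from where it was at the start of the episode above 0.05 m or angle between any of vase, cup's own z axis and vertical above 0.5 rad).
It also fails if it takes over 37 s, if anything falls off the work surface, if the arm or the gripper's body presses on something with over 40 N, if the wrist force passes 120 N, or if a joint passes its speed limit or range.

## Robot

A 7-joint arm with a two-finger parallel gripper is mounted at the origin on the work surface. World frame = base frame: x ahead of the robot, y to its left, z up, the work surface at z = 0. Lengths are in m, angles in rad, forces in N, time in s.
With the tool pointing down it reaches from about 0.4 to 0.85 m from the base axis. Payload 10.4 kg.
Tool frame: the origin (TCP) lies at the very end of the fingers, on their centre line; the grasp point (between the pads) lies 19 mm behind it; x points along the fingers, z is the direction in which the jaws open and shut, and the axes are right-handed (so a half turn about x gives the same grasp; the last joint's range is limited). The gripper opens to 85 mm and grips with 20 to 120 N. Pads are 22 mm wide; open, the fingers measure 114 mm over their backs; the gripper's body (76 mm by 85 mm) begins 54 mm behind the grasp point. The pads swing forward as they close: fully open they stand 13 mm farther back than shut.
Start: joints at [1.107, 0.332, -0.065, 1.46, 0.022, 1.35, -0.088], TCP at [0.267, -0.565, 0.231] pointing down, gripper open.
Joint ranges: [-2.6, 2.6], [-0.5, 2.12], [-1.47, 1.34], [0.16, 2.42], [-1.27, 4.41], [0.06, 2.06], [-2.6, 2.6]. Speed limits (rad/s): [2.22, 2.22, 2.79, 2.79, 3.14, 3.14, 3.14].

## Interface

Orientations are given as a unit quaternion [x, y, z, w].
In Python, from workcell import get_obs, camera, camera_info, hand_in gives the robot as it stands.
- The arm moves only by the tool move_arm, never from a script. Its argument "motion" is text: rows parted by semicolons, each of 4 numbers parted by spaces: the shift along the world's x, y, z in m, then the turn about the world's z in rad. In form: tx ty tz spin; .... A call has 1 to 10 rows; each row is the pose to reach, as a shift and turn from the pose commanded when the call began; what a row does not reach only later rows make up. A row lasts 1/8 s, in which the tool goes at most 62.5 mm and 10.7 degrees, less where a joint would pass 70% of its speed; a pose out of reach is approached as far as the arm can. A call with a gripper value outside its range is refused whole. "grip" is the opening, from 0 (shut) to 1 (fully open), set as the call begins (left out, the last holds). The fingers move at their own pace and stop on an object; "force" is the grip in N (left out, the last holds). Time passes only in rows, so rows that repeat a pose let the fingers close. It gives the time, the measured TCP pose, the force and the opening at its end, in the units of the state.
- get_obs(): the state, without advancing time (a new reading comes with each control period).
- camera(name): name is "scene" or "top"; returns (picture, depth): 384x512x3 uint8, red, green, blue; 384x512 float32, m along the optical axis (not along the pixel's ray), 0 where there is no reading.
- camera_info(name): a dict with "camera_matrix" (3x3 intrinsics, pixels), "eye" and "attitude" of the camera in the world. Camera axes: x right, y up, looking along -z (the intrinsics and any distortion apply to the point x, -y, -z); pixel columns grow to the right and rows downward; lengths in m; the calibration is good to about 2 mm. A picture is of the moment at which its call begins. camera_info takes no time and is no camera call.
- hand_in(): hands the job in, once; it reports no verdict.
The state is a dict: "clock": time; "joint_pos": joint angles; "joint_velocities": joint speeds; "tau": joint torques, N m; "position": TCP position; "ee_rot": TCP orientation; "ft_force": force on the tool from outside, world axes, zero at the start; "torque": the same for the moment, N m; "grip_width": opening from 0.0 (shut) to 1.0 (fully open).
Only numpy, scipy, OpenCV 4.12 (cv2) and the standard library are available. Lean on these libraries where they do the work, as an engineer would, in place of code of your own. Each camera call takes 0.05 s, during which the arm holds its last target.

## Working session

There is one attempt and no reset: what is moved stays moved. The work goes in short steps, Python scripts to look and compute and a tool call to move; the robot and the scene stay as the last step left them, time stands still between calls to the robot, and variables do not carry over. Pictures are saved under pics/ and viewed, and the job is handed in when it is done.

Besides the shell and the picture viewer there is one more tool, called as name(argument=value, ...) on one line, values as JSON. move_arm: Moves the arm, as the interface text tells. Its arguments: {"type":"object","properties":{"motion":{"type":"string"},"grip":{"type":"number"},"force":{"type":"number"}},"required":["motion"]}

```bash
mkdir -p pics
cat > h.py <<'E'
import numpy as np, cv2
from workcell import get_obs, camera, camera_info, hand_in
from scipy.spatial.transform import Rotation as R
def snap(n,f):
    p,d=camera(n); np.savez('pics/'+f+'.npz',p=p,d=d); cv2.imwrite('pics/'+f+'.png',p[...,::-1]); return p,d
def cam(n):
    i=camera_info(n); K=np.array(i['camera_matrix']); a=np.array(i['attitude'],float)
    M=a if a.shape==(3,3) else R.from_quat(a).as_matrix()
    return K,np.array(i['eye']),M,i
def cloud(n,d):
    K,e,M,_=cam(n); v,u=np.mgrid[:d.shape[0],:d.shape[1]]
    x=(u-K[0,2])/K[0,0]*d; y=(v-K[1,2])/K[1,1]*d
    P=np.stack([x,-y,-d],-1)@M.T+e; P[d==0]=np.nan; return P
def proj(n,X):
    K,e,M,_=cam(n); c=(np.atleast_2d(X)-e)@M; q=np.stack([c[:,0],-c[:,1],-c[:,2]],-1)@K.T; return q[:,:2]/q[:,2:]
E
python3 - <<'E'
from h import *
for n in('scene','top'): print(cam(n)[3]); snap(n,n+'0')
print(get_obs())
E
```

```text
{'camera_matrix': array([[356.95801362,   0.        , 255.20717828],
       [  0.        , 356.95801362, 193.32080208],
       [  0.        ,   0.        ,   1.        ]]), 'eye': array([ 1.00335024, -0.14062926,  0.69027972]), 'attitude': array([0.28253661, 0.22086238, 0.57121932, 0.7383098 ])}
{'camera_matrix': array([[351.9431094 ,   0.        , 256.21227303],
       [  0.        , 351.9431094 , 191.76912201],
       [  0.        ,   0.        ,   1.        ]]), 'eye': array([0.45019498, 0.01485705, 0.92948263]), 'attitude': array([-0.00620116,  0.02832605,  0.70758474, -0.7060333 ])}
{'clock': 0.1, 'joint_pos': array([ 1.10739678,  0.33282738, -0.06470845,  1.46083055,  0.02159273,
        1.34988492, -0.08850378]), 'joint_velocities': array([-2.22580226e-03, -7.52265762e-04,  1.81415650e-03, -2.46519805e-03,
       -8.18297191e-05,  1.41290209e-03,  6.59972616e-04]), 'tau': array([ 1.30229488e-03, -6.26748347e+01,  4.89639805e-02, -3.92433822e+01,
        1.62153557e-02,  7.01894460e-03, -6.15478143e-05]), 'position': array([ 0.26653263, -0.56496488,  0.23059661]), 'ee_rot': array([ 0.37881281,  0.59760189, -0.37836473,  0.5968358 ]), 'ft_force': array([-0.57879598,  0.42795644, -0.31993604]), 'torque': array([ 0.03495876,  0.02007366, -0.05730221]), 'grip_width': 1.0011160358259732}
```

View pics/scene0.png

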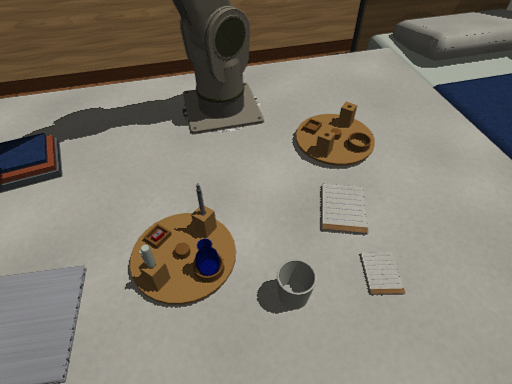

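View pics/top0.png

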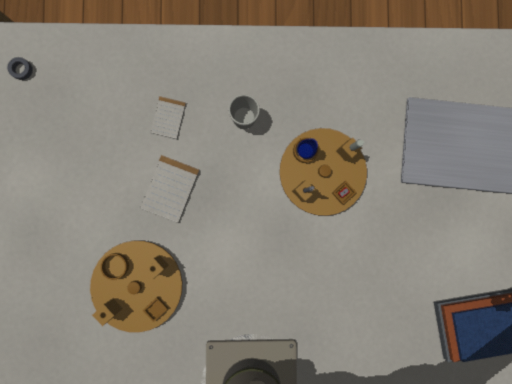

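Run:
```python
from h import *
for n in('scene','top'):
    print(n,proj(n,[[0.267,-0.565,0.231],[0,0,0],[0.3,0,0],[0.3,0.3,0]]))
    z=np.load(f'pics/{n}0.npz'); P=cloud(n,z['d']); print(np.nanmin(z['d']))
    pts={'scene':[(182,251),(199,186),(203,215),(148,250),(345,205),(383,272),(297,268),(335,135),(240,10)],'top':[(324,172),(311,188),(302,192),(350,148),(170,190),(169,118),(244,105),(136,285),(250,375),(307,149),(244,265)]}[n]
    for u,v in pts: print((u,v),P[v,u].round(3))
```

```text
scene [[-27.57132645 125.63984843]
 [221.4619397  107.51673794]
 [241.80521804 168.23939425]
 [341.97231008 150.12975919]]
0.0
(182, 251) [ 0.559 -0.189  0.043]
(199, 186) [ 0.502 -0.129  0.171]
(203, 215) [ 0.505 -0.131  0.082]
(148, 250) [ 0.608 -0.242  0.14 ]
(345, 205) [0.503 0.217 0.01 ]
(383, 272) [0.696 0.22  0.007]
(297, 268) [0.667 0.03  0.058]
(335, 135) [0.317 0.258 0.077]
(240, 10) [0.044 0.065 0.318]
top [[534.31645542 299.49458602]
 [251.22687689 383.97861421]
 [250.96710235 266.43000523]
 [135.15612765 267.36525955]]
0.0
(324, 172) [ 0.544 -0.186  0.042]
(311, 188) [ 0.495 -0.128  0.171]
(302, 192) [ 0.491 -0.122  0.085]
(350, 148) [ 0.598 -0.242  0.082]
(170, 190) [0.5   0.209 0.016]
(169, 118) [0.689 0.214 0.01 ]
(244, 105) [0.722 0.018 0.019]
(136, 285) [0.264 0.283 0.045]
(250, 375) [0.072 0.004 0.107]
(307, 149) [ 0.593 -0.133  0.098]
(244, 265) [0.304 0.018 0.003]
```

Run:
```python
from h import *
o=get_obs(); M=R.from_quat(o['ee_rot']).as_matrix(); print('tool axes cols\n',M.round(3))
for n in('scene','top'):
    z=np.load(f'pics/{n}0.npz'); P=cloud(n,z['d']); p=z['p'].astype(int)
    def sel(c,r,z0,z1): return (np.hypot(P[...,0]-c[0],P[...,1]-c[1])<r)&(P[...,2]>z0)&(P[...,2]<z1)
    print(n)
    for z0,z1 in((.095,.115),(.115,.135),(.135,.158),(.158,.18)):
        m=sel((.498,-.128),.03,z0,z1); q=P[m]; print('pencil',z0,len(q),q.mean(0).round(4), q.min(0).round(4),q.max(0).round(4))
    for c,l in(((.498,-.128),'pb'),((.605,-.242),'hb')):
        m=sel(c,.04,.077,.088); q=P[m]; r=cv2.minAreaRect((q[:,:2]*1000).astype(np.float32)); print(l,len(q),r)
    m=sel((.5,.21),.14,.006,.015); m&=P[...,2]<.015
    q=P[m]; r=cv2.minAreaRect((q[:,:2]*1000).astype(np.float32)); print('pad',len(q),r,q[:,2].mean()); print(cv2.boxPoints(r))
    print('desk z',np.nanmedian(P[sel((.4,.08),.05,-.02,.02)][:,2]))
    im=cv2.imread(f'pics/{n}0.png'); 
    cr=im[140:310,110:260] if n=='scene' else im[110:230,130:380]
    cv2.imwrite(f'pics/{n}0c.png',cv2.resize(cr,None,fx=3.2,fy=3.2,interpolation=cv2.INTER_CUBIC))
```

```text
tool axes cols
 [[-0.001  0.904  0.427]
 [ 0.001  0.427 -0.904]
 [-1.    -0.    -0.001]]
scene
pencil 0.095 28 [ 0.5022 -0.131   0.1046] [ 0.4977 -0.1359  0.0955] [ 0.5048 -0.1262  0.1143]
pencil 0.115 31 [ 0.5021 -0.131   0.1248] [ 0.4995 -0.136   0.115 ] [ 0.5049 -0.1262  0.1348]
pencil 0.135 37 [ 0.5023 -0.1312  0.1471] [ 0.5    -0.1358  0.1357] [ 0.5059 -0.1264  0.1575]
pencil 0.158 25 [ 0.5006 -0.131   0.1664] [ 0.4968 -0.1345  0.1584] [ 0.5032 -0.1277  0.1739]
pb 213 ((499.49713134765625, -131.17947387695312), (36.53138732910156, 38.129573822021484), 42.33513259887695)
hb 254 ((603.66845703125, -246.98324584960938), (37.20538330078125, 36.466426849365234), 41.83607482910156)
pad 2004 ((474.8021240234375, 223.73048400878906), (106.03661346435547, 220.5299530029297), 68.96834564208984) 0.010679705172972509
[[352.85535 213.81645]
 [558.6941  134.67184]
 [596.7489  233.64452]
 [390.91016 312.78912]]
desk z 0.0007426800456882265
top
pencil 0.095 7 [ 0.4942 -0.1281  0.1049] [ 0.4917 -0.1315  0.0974] [ 0.4995 -0.1262  0.1142]
pencil 0.115 7 [ 0.4965 -0.1266  0.1237] [ 0.4932 -0.1283  0.1164] [ 0.5006 -0.1259  0.133 ]
pencil 0.135 10 [ 0.4959 -0.1276  0.1489] [ 0.4918 -0.1306  0.1351] [ 0.5005 -0.1261  0.1577]
pencil 0.158 17 [ 0.496  -0.1299  0.1677] [ 0.4916 -0.1342  0.1584] [ 0.4996 -0.1259  0.1746]
pb 181 ((496.32232666015625, -130.48248291015625), (35.647117614746094, 35.93057632446289), 41.50569534301758)
hb 165 ((600.880859375, -246.02511596679688), (35.76008605957031, 36.40791320800781), 42.224735260009766)
pad 2314 ((497.62567138671875, 222.4983673095703), (255.53282165527344, 237.74537658691406), 20.526636123657227) 0.01182302315219186
[[336.2894  289.02335]
 [419.65308  66.37262]
 [658.9619  155.97339]
 [575.59827 378.6241 ]]
desk z 0.00195187132020741
```

View pics/top0c.png

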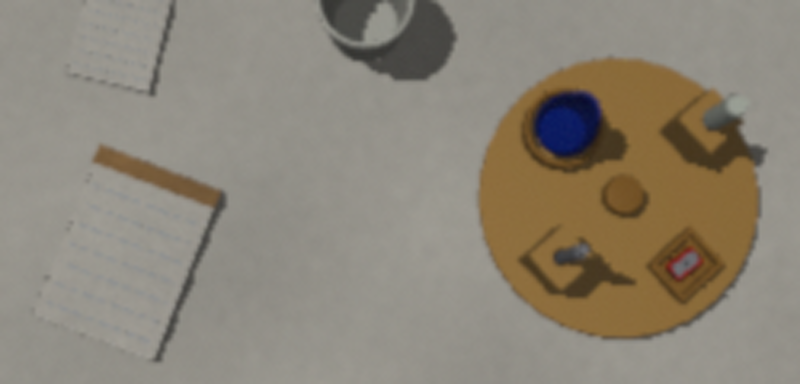

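View pics/scene0c.png

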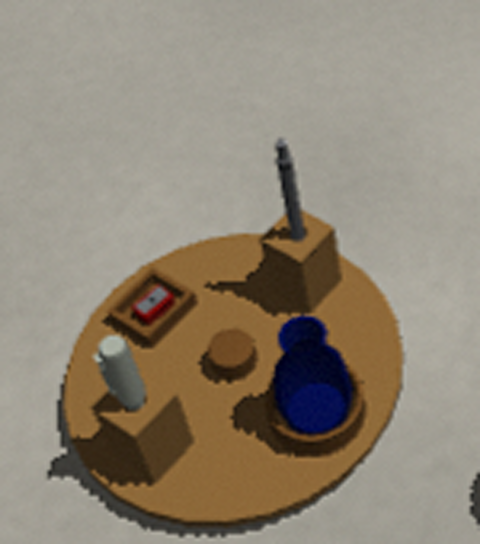

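Run:
```python
from h import *
for n in('scene','top'):
    z=np.load(f'pics/{n}0.npz'); P=cloud(n,z['d']); p=z['p']
    hsv=cv2.cvtColor(p,cv2.COLOR_RGB2HSV).astype(int)
    m=(np.hypot(P[...,0]-.5,P[...,1]-.21)<.11)&(P[...,2]>.0065)&(P[...,2]<.02)
    m=m.astype(np.uint8)
    k,l,s,c=cv2.connectedComponentsWithStats(m,connectivity=4); i=1+np.argmax(s[1:,4]); q=P[l==i]
    r=cv2.minAreaRect((q[:,:2]*1000).astype(np.float32)); print(n,len(q),r,np.median(q[:,2])); print(cv2.boxPoints(r).round())
    b=(hsv[...,1]>80)&(l==i); print('binding',P[b].mean(0))
    f=(np.hypot(P[...,0]-.65,P[...,1]-.03)<.09)&(P[...,2]>.07); print('cup',P[f].mean(0),P[f].min(0),P[f].max(0))
```

```text
scene 1990 ((507.26885986328125, 211.24708557128906), (106.03661346435547, 150.9619903564453), 68.96834564208984) 0.010710912766806968
[[418. 189.]
 [559. 135.]
 [597. 234.]
 [456. 288.]]
binding [0.56966707 0.18752957 0.01141707]
cup [0.69520607 0.01804121 0.07938297] [ 0.65890456 -0.0201284   0.07001738] [0.73428056 0.05437659 0.08623249]
top 2340 ((504.67242431640625, 211.46670532226562), (105.9101333618164, 149.0221710205078), 69.02324676513672) 0.012047624203737561
[[416. 189.]
 [555. 135.]
 [593. 234.]
 [454. 288.]]
binding [0.56560629 0.18743838 0.01249581]
cup [0.69818942 0.01765941 0.08055978] [ 0.65579876 -0.01923657  0.07001864] [0.73044215 0.05401713 0.08691334]
```

move_arm(motion="0.025 0.048 0 0.08; 0.05 0.096 0 0.17; 0.075 0.144 0 0.26; 0.1 0.192 0 0.35; 0.125 0.24 0 0.44; 0.15 0.288 0 0.53; 0.175 0.336 0 0.62; 0.2 0.384 0 0.7; 0.2305 0.435 0 0.763; 0.2305 0.435 0 0.763", grip=1)

```text
clock: 1.35
position: [0.4988, -0.1252, 0.2312]
ee_rot: [0.127, 0.696, -0.125, 0.696]
ft_force: [-0.7, -1.4, 0.2]
grip_width: 0.998
```

Run:
```python
from h import *
snap('scene','s1'); o=get_obs(); print(o['position'],R.from_quat(o['ee_rot']).as_matrix().round(3),o['joint_pos'].round(2))
im=cv2.imread('pics/s1.png'); cv2.imwrite('pics/s1c.png',cv2.resize(im[40:300,80:350],None,fx=2.2,fy=2.2))
```

```text
[ 0.4976798  -0.12821426  0.23103313] [[-0.     0.355  0.935]
 [ 0.001  0.935 -0.355]
 [-1.     0.    -0.001]] [ 0.63  0.12 -0.5   1.73  0.06  1.31 -0.25]
```

View pics/s1c.png

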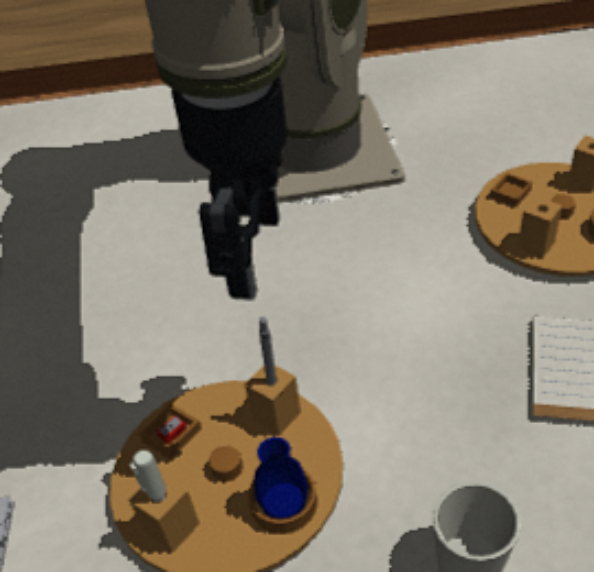

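move_arm(motion="0 0 -0.03 0; 0 0 -0.06 0; 0 0 -0.09 0; 0 0 -0.105 0; 0 0 -0.105 0; 0 0 -0.105 0")

```text
clock: 2.15
position: [0.4978, -0.1307, 0.1274]
ee_rot: [0.129, 0.695, -0.129, 0.696]
ft_force: [1.0, -0.5, 0.3]
grip_width: 1.001
```

move_arm(motion="0 0 0 0; 0 0 0 0; 0 0 0 0; 0 0 0 0; 0 0 0 0; 0 0 0 0", grip=0, force=25)

```text
clock: 2.9
position: [0.4973, -0.1303, 0.1264]
ee_rot: [0.129, 0.695, -0.129, 0.695]
ft_force: [-0.1, -0.2, 1.1]
grip_width: 0.107
```

Run:
```python
from h import *
snap('scene','s2'); o=get_obs(); print(o['clock'],o['position'],o['grip_width']*85,o['ft_force'])
im=cv2.imread('pics/s2.png'); cv2.imwrite('pics/s2c.png',cv2.resize(im[100:300,120:320],None,fx=3,fy=3))
```

```text
2.95 [ 0.4972674  -0.1302709   0.12639114] 9.060091712280204 [0.15236203 0.57261648 1.45383953]
```

View pics/s2c.png

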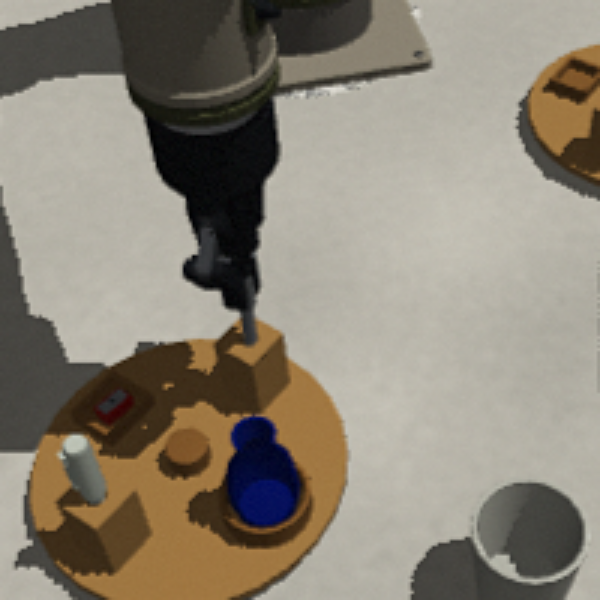

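move_arm(motion="0 0 0.02 0; 0 0 0.045 0; 0 0 0.07 0; 0 0 0.095 0; 0 0 0.12 0; 0 0 0.12 0; 0 0 0.12 0")

```text
clock: 3.82
position: [0.4968, -0.1302, 0.2455]
ee_rot: [0.129, 0.696, -0.129, 0.695]
ft_force: [-0.2, -1.1, -0.5]
grip_width: 0.107
```

```bash
cat > pen.py <<'E'
from h import *
import sys
def look(tag,box):
    snap('scene',tag); o=get_obs(); print(o['clock'],o['position'],o['grip_width']*85,o['ft_force'].round(2))
    im=cv2.imread(f'pics/{tag}.png'); x0,y0,x1,y1=box
    f=min(780/(x1-x0),580/(y1-y0)); cv2.imwrite(f'pics/{tag}c.png',cv2.resize(im[y0:y1,x0:x1],None,fx=f,fy=f))
if __name__=='__main__': look(sys.argv[1],[int(a) for a in sys.argv[2:6]])
E
python3 pen.py s3 120 60 320 260
```

```text
3.875 [ 0.49669422 -0.1301995   0.24529724] 9.287312145580257 [ 0.24  0.14 -0.68]
```

View pics/s3c.png

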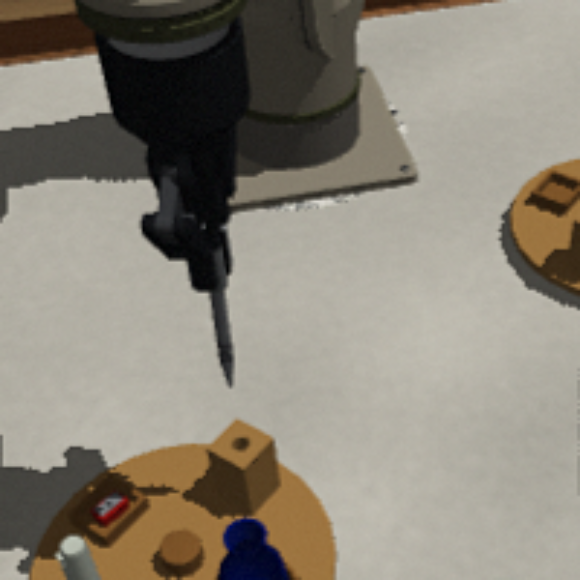

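move_arm(motion="-0.002 0.04 0 0; -0.005 0.085 0 0; -0.008 0.13 0 0; -0.011 0.175 -0.02 0; -0.014 0.22 -0.05 0; -0.0175 0.26 -0.08 0; -0.0175 0.274 -0.11 0; -0.0175 0.274 -0.12 0; -0.0175 0.274 -0.12 0; -0.0175 0.274 -0.12 0")

```text
clock: 5.12
position: [0.4805, 0.1428, 0.1273]
ee_rot: [0.13, 0.695, -0.13, 0.696]
ft_force: [-0.3, 0.1, -0.2]
grip_width: 0.105
```

```bash
python3 pen.py s4 200 60 400 260; python3 -c "
from h import *
print(proj('scene',[[.4795,.1437,.0255],[.4795,.1437,.0]]))"
```

```text
5.175 [0.48052262 0.1429953  0.12737992] 9.056115336410498 [ 0.23 -0.14 -0.39]
[[314.65222318 199.49104957]
 [313.43441706 206.13598628]]
```

View pics/s4c.png

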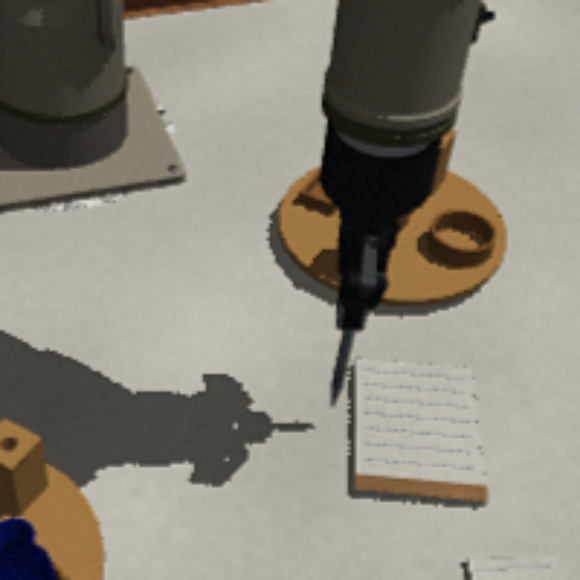

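move_arm(motion="0 0 -0.012 0; 0 0 -0.022 0; 0 0 -0.022 0; 0.004 0.01 -0.022 0; 0.004 0.01 -0.022 0")

```text
clock: 5.8
position: [0.484, 0.1551, 0.1047]
ee_rot: [0.129, 0.695, -0.128, 0.696]
ft_force: [-0.7, 0.3, -0.1]
grip_width: 0.11
```

move_arm(motion="0.0036 0.0093 0 0; 0.0075 0.0196 -0.001 0; 0.0102 0.0266 -0.0025 0; 0.0129 0.0336 -0.0043 0; 0.0156 0.0406 -0.007 0; 0.0183 0.0476 -0.01 0; 0.0183 0.0476 -0.01 0; 0.0183 0.0476 -0.01 0")

```text
clock: 6.8
position: [0.5019, 0.2014, 0.0943]
ee_rot: [0.129, 0.695, -0.129, 0.695]
ft_force: [0.5, -1.5, 2.4]
grip_width: 0.106
```

```bash
python3 pen.py s5 260 110 400 250
```

```text
6.85 [0.5019242  0.20131801 0.09429714] 9.337340074975167 [-0.25 -0.98  1.33]
```

View pics/s5c.png

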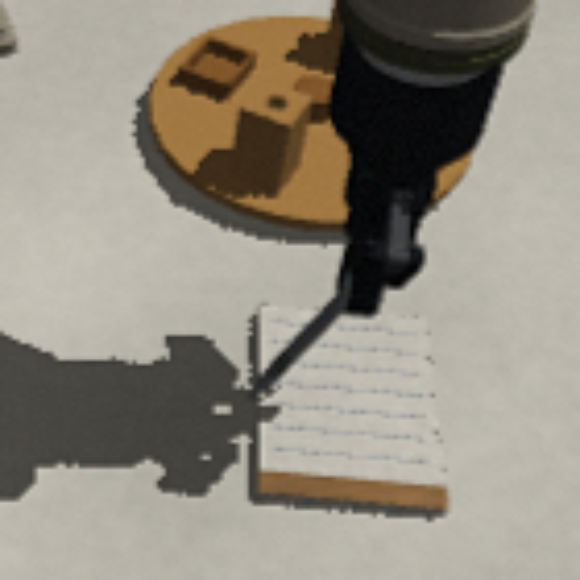

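move_arm(motion="0.0023 0.006 -0.0038 0; 0.0047 0.0121 -0.008 0; 0.0066 0.0172 -0.012 0; 0.0086 0.0224 -0.016 0; 0.01 0.0262 -0.02 0; 0.0115 0.0299 -0.0245 0; 0.0115 0.0299 -0.0245 0; 0.0115 0.0299 -0.0245 0")

```text
clock: 7.85
position: [0.5133, 0.2311, 0.0697]
ee_rot: [0.129, 0.695, -0.129, 0.695]
ft_force: [-0.8, -0.8, 1.3]
grip_width: 0.105
```

```bash
python3 pen.py s6 260 110 400 250
```

```text
7.9 [0.51334704 0.23101563 0.06971969] 8.94895848734729 [-0.1  -0.47  0.65]
```

View pics/s6c.png

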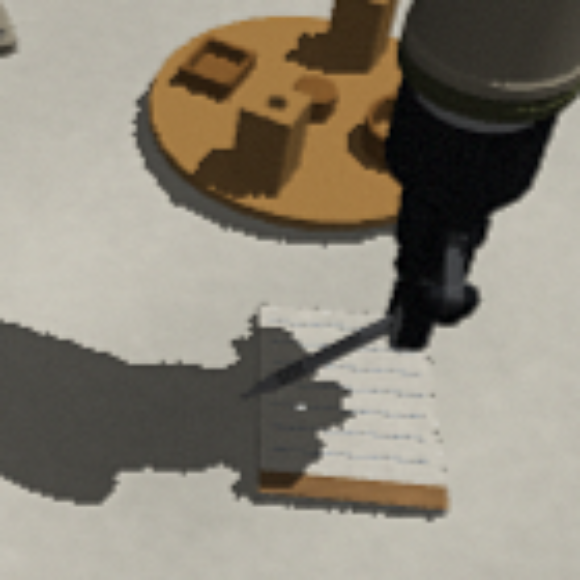

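move_arm(motion="0 0 0.02 0; 0 0 0.035 0; 0.005 0.014 0.035 0; 0.011 0.029 0.035 0; 0.017 0.044 0.035 0; 0.022 0.059 0.035 0; 0.022 0.059 0.035 0; 0.022 0.059 0.035 0; 0.022 0.059 0.035 0", force=45)

```text
clock: 9.02
position: [0.5355, 0.2895, 0.1048]
ee_rot: [0.129, 0.695, -0.129, 0.695]
ft_force: [0.0, -0.0, 0.0]
grip_width: 0.101
```

```bash
python3 pen.py s7 280 110 440 250
python3 - <<'E'
from h import *
p,d=snap('top','t7'); 
cv2.imwrite('pics/t7c.png',cv2.resize(p[120:240,100:240,::-1],None,fx=4,fy=4))
o=get_obs(); G=o['position']+[0,0,.019]; u=np.array([.358,.934,0])
for t in (30,35,40,45,50,55,60):
    a=np.radians(t); X=G-.119*np.sin(a)*u-[0,0,.119*np.cos(a)]
    print(t,X.round(4),((proj('scene',X)-[280,110])*4.142).round(1),((proj('top',X)-[100,120])*4).round(1))
E
```

```text
9.075 [0.53559201 0.28956882 0.10486128] 8.653580924293513 [ 0.34  0.48 -1.19]
30 [0.5143 0.234  0.0208] [[307.  389.6]] [[238.9 256.9]]
35 [0.5112 0.2259 0.0264] [[293.9 382.3]] [[249.7 261.2]]
40 [0.5082 0.2182 0.0327] [[281.7 374.1]] [[259.5 265.2]]
45 [0.5055 0.211  0.0398] [[270.7 365.2]] [[268.4 268.8]]
50 [0.503  0.2045 0.0474] [[260.9 355.5]] [[276.3 272.1]]
55 [0.5007 0.1986 0.0556] [[252.4 345.1]] [[283.  274.9]]
60 [0.4987 0.1934 0.0644] [[245.2 334.1]] [[288.5 277.3]]
```

View pics/s7c.png

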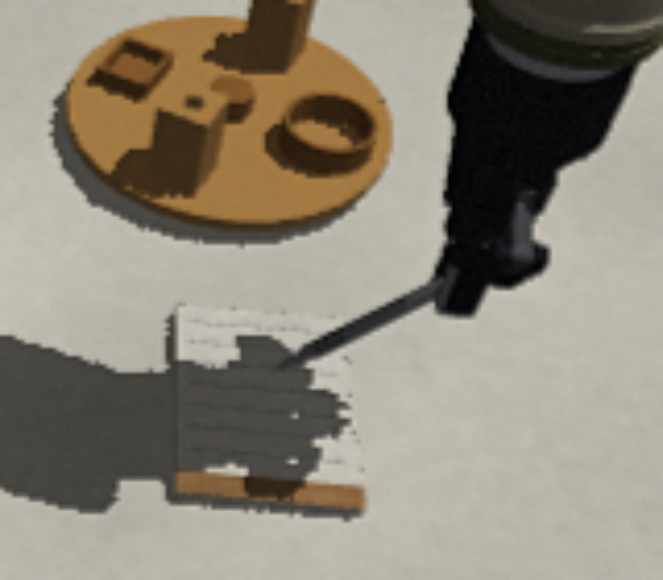

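View pics/t7c.png

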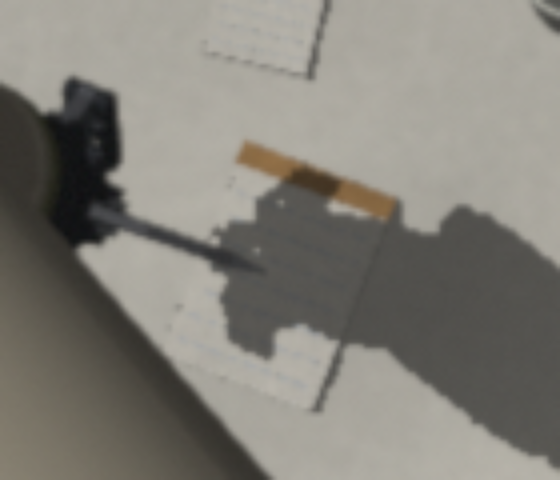

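Run:
```python
from h import *
for n,k in(('scene','s7'),('top','t7')):
    z=np.load(f'pics/{k}.npz'); P=cloud(n,z['d']); u=np.array([.358,.934]); q=P[...,:2]-[.5055,.2114]
    a=q@u; b=q@np.array([.934,-.358])
    m=(abs(b)<.015)&(a>-.02)&(a<.062)&(P[...,2]>.025)&(P[...,2]<.13); X=P[m]
    c=X.mean(0); v=np.linalg.svd(X-c)[2][0]; v*=np.sign(v[2]); print(n,len(X),c.round(3),v.round(3),'tilt',np.degrees(np.arccos(v[2])).round(1), 'lowest',X[X[:,2].argmin()].round(4))
# triangulate
pts={'scene':np.array([280,366])/4.142+[280,110],'top':np.array([264,270])/4+[100,120]}
from scipy.optimize import least_squares
r=least_squares(lambda X:np.concatenate([proj(n,X)[0]-pts[n] for n in pts]),[.5,.21,.04]);print('tip',r.x,r.fun)
```

```text
scene 132 [0.522 0.243 0.077] [0.251 0.636 0.729] tilt 43.2 lowest [0.5088 0.2138 0.0396]
top 119 [0.517 0.244 0.08 ] [0.245 0.641 0.727] tilt 43.3 lowest [0.5034 0.2137 0.0402]
tip [0.50546964 0.21576124 0.03746009] [-0.60595543  0.04279937 -0.58651956 -0.23581248]
```

move_arm(motion="-0.001 -0.003 -0.002 0; -0.001 -0.003 -0.002 0; -0.001 -0.003 -0.002 0; -0.001 -0.003 -0.002 0; -0.001 -0.003 -0.002 0; -0.001 -0.003 -0.002 0")

```text
clock: 9.88
position: [0.5345, 0.2873, 0.1028]
ee_rot: [0.129, 0.695, -0.129, 0.695]
ft_force: [-1.0, 0.8, -0.0]
grip_width: 0.103
```

```bash
python3 pen.py s8 0 0 512 384
python3 - <<'E'
from h import *
p,d=snap('top','t8'); print(np.abs(get_obs()['joint_velocities']).max())
a=np.load('pics/top0.npz')['p'].astype(int)[90:220,225:375]; b=p[90:220,225:375].astype(int)
print('changed px',(np.abs(a-b).max(-1)>40).sum())
P=cloud('top',d)
m=(np.hypot(P[...,0]-.5,P[...,1]+.13)<.04)&(P[...,2]>.077)&(P[...,2]<.088); print(cv2.minAreaRect((P[m][:,:2]*1000).astype(np.float32)))
E
```

```text
9.925 [0.53447557 0.28728429 0.1028343 ] 8.342319891886367 [ 0.66 -0.09 -0.69]
0.0026748616201826775
changed px 1225
((496.3958740234375, -130.76284790039062), (35.81221389770508, 36.3182487487793), 42.01632308959961)
```

View pics/s8c.png

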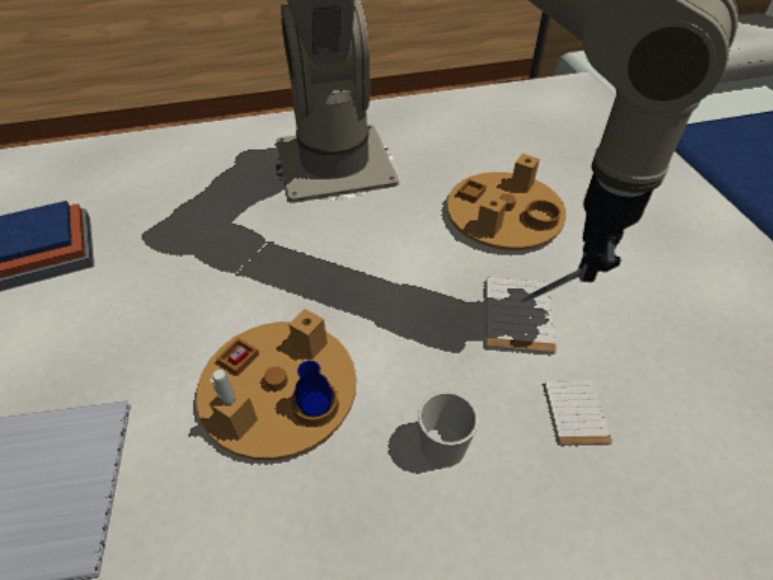

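The picture shows the pencil slanted over the larger pad, with its point near (523,300). The organiser, vase, highlighter, sharpener and cup are where they started.

```bash
python3 -c "
from h import *
print(hand_in())"
```

```text
the job is handed in; nothing more can be done
None
```

The pencil is out of its well and held slanted over the larger notepad. I handed the job in at about 9.9 s, and no verdict is reported.

- **How:** I gripped the pencil near its top with 25 N and lifted it straight out of the well. The moves can't tilt the tool, so I swung the pencil in the fingers by pressing its lower end against the fixed pad's edge. I then raised it over the page and tightened the grip to 45 N.
- **Slant and point:** Depth fits from both cameras gave a slant of about 43° from upright. The point came out about 27 mm above the page and about 4 mm from its middle. I then shifted it 1 mm, 3 mm and 2 mm to correct this, and did not measure it again afterwards.
- **At rest:** Joint speeds were below 0.003 rad/s and the jaw opening was steady at about 8 to 9 mm, against the 10 mm barrel.
- **Organiser and bystanders:** The pencil's block is within 0.5 mm and 0.5° of its start. In the last scene picture the highlighter, vase, sharpener and cup stand where they began; I judged that by eye. A before-and-after count in the top view showed 1225 changed pixels around them. I put these down to the missing pencil and the arm's shadow but did not check.
- **Disagreement:** The two cameras differ by about 5 mm in x for the point, well inside the 35 mm limit.

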